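# Tip the coin rolls into the coin box

## Robot

A 6-joint arm with a two-finger parallel gripper is mounted at the origin on a cart in front of the work surface, level with it; the furniture and walls round the work are solid. World frame = base frame: x ahead of the robot, y to its left, z up, the work surface at z = 0. Lengths are in mm, angles in rad, forces in N, time in s.
With the tool pointing down it reaches from about 350 to 875 mm from the base axis. Payload 15.5 kg.
Tool frame: the origin (TCP) lies midway between the tips of the shut fingers; the grasp point (between the pads) lies behind it (robot.pinch_z is the z of the grasp point in the tool frame, in mm); z points along the fingers, y is the line along which they close (so a half turn about z gives the same grasp; the last joint's range is limited). The gripper opens to 85 mm and grips with 20 to 120 N. Pads are 22 mm wide; open, the fingers measure 114 mm over their backs; the gripper's body (76 mm by 85 mm) begins 54 mm behind the grasp point. The pads swing forward as they close: fully open they stand 13 mm farther back than shut.
Start: joints at [1.165, 0.494, 1.345, -0, 1.302, -0.096], TCP at [190.538, 595.249, 231.277] pointing down, gripper open.
Joint ranges: [-2.91, 2.91], [-0.82, 2.16], [0.22, 2.67], [-1.22, 4.37], [0.12, 2.79], [-3.08, 3.08]. Speed limits (rad/s): [1.89, 1.89, 2.57, 3.01, 3.01, 3.01].

## Interface

Orientations are given as a unit quaternion [w, x, y, z].
In Python, from bench import robot, cams gives the robot as it stands.
- The arm moves only by the tool send_rows, never from a script. Its argument "deltas" is a list of rows, each an object with "travel": the shift along the tool's x, y, z normalised to -1 to 1, where 1 is 0.025 m, a list of three; "spin": the turn about the tool's z normalised to -1 to 1, where 1 is 0.12 rad; "fingers": the opening, from -1 (shut) to 1 (fully open). A call has 1 to 10 rows; each row shifts and turns the commanded pose from where the row before left it, along the tool's axes as they then stand; what a row does not reach is not made up. A row lasts 1/12 s, in which the tool goes at most 41.7 mm and 7.16 degrees, less where a joint would pass 70% of its speed; a pose out of reach is approached as far as the arm can. A call with a number of a shift or a turn outside -1 to 1 is refused whole. A call with a gripper value outside its range is refused whole. The fingers move at their own pace and stop on an object; the grip force is fixed at half the most. Time passes only in rows, so rows that do not move let the fingers close. It gives the time, the measured TCP pose, the force, the opening and the grip force at its end, in the units of the state.
- robot.get_state(): the state, without advancing time (a new reading comes with each control period).
- cams.camera(name): name is "scene" or "top"; returns the picture (420x560x3 uint8, red, green, blue); there is no depth.
- cams.camera_model(name): a dict with "fx", "fy", "cx", "cy" (pixels), "k1" (the pictures are not rectified: a ray, as slopes to the right and down, at radius r is drawn at 1 + k1 r^2 times it, then the intrinsics apply), "origin" and "orientation" of the camera in the world. Camera axes: x right, y up, looking along -z (the intrinsics and any distortion apply to the point x, -y, -z); pixel columns grow to the right and rows downward; lengths in mm; the calibration is good to about 2 mm. A picture is of the moment at which its call begins. camera_model takes no time and is no camera call.
- robot.hand_in(): hands the job in; it is judged then, once.
Trained networks look in the newest picture that a camera, given by its name, has taken for a name from the list of things; names that differ only in an ending like _2 or _b are one class to them, and where a whole thing is asked for, a point or a joint stands for the part that bears it (a point fixed in the world has none). Each returns a list of dicts, best first, with "p" (0 to 1); they miss things now and then, are a little off and sometimes report something else, mostly with a low value. They report only what shows in the picture. A call takes as long as a camera call.
- cams.search_frame(camera, target): "centre" ([x, y, z] in mm, in world coordinates, good to about 4 mm: the middle of the surface that is visible of it).
The state is a dict: "t": time; "qpos": joint angles; "qd": joint speeds; "effort": joint torques, N m; "ee_pos": TCP position; "orientation": TCP orientation; "wrist_force": force on the tool from outside, world axes, zero at the start; "wrist_torque": the same for the moment, N m; "width": finger opening in mm; "gripper_force": force on a finger pad.
Only numpy, scipy, OpenCV 4.12 (cv2) and the standard library are available. Lean on these libraries where they do the work, as an engineer would, in place of code of your own. Each camera call takes 0.05 s, during which the arm holds its last target. There are 200 camera calls.

## Task

Slide the open coin box along the counter, low wall first, until it sits squarely up against the front bar of the tipping-tray stand, under the tray's lip. Then raise the tray by its handle bar so that all three coin rolls slide off into the box, without touching the rolls themselves, and lower the tray gently back to rest and let go. Leave the box where it is, and do not disturb the till roll, the hand stamp or the coin stack.

Things in the scene. Friction and masses are not known exactly. Their poses are not given: they have to be found in the camera images.
- tip_stand: Dark steel stand of the tray, fixed. Origin on the counter below the hinge; +y runs from the tray's lip to its handle, x along the hinge. Base 134 mm wide (x), y = 25 to 150 mm. On its front edge a bar 22 mm high; the box's low wall goes against its face at y = 25 mm (box origin then at y = -54 mm, x = 0). Cheeks at x = +-63 mm reach forward to the hinge above the box.
- coin_tray (a joint): Tilt of the aluminium tray, rad: 0 level at rest, growing as the handle end rises, at most 1.15; it falls back when let go. Tray 100 mm wide inside, floor top 94 mm above the counter, walls 25 mm high on three sides, open at the lip. Lip 25 mm before the hinge, back of the rear wall 150 mm behind it.
- tray_hinge (a point): Middle of the hinge axis, 92 mm above the counter; the axis is the stand's x. Beware: behind the work a tall clear glass screen crosses the counter at world x = 0.615 m; stay on the near side of it.
- tray_handle (a point): Middle of the round steel handle bar, 12 mm thick, 82 mm free between its side arms, parallel to the hinge, at rest 200 mm behind it and 12 mm higher (104 mm over the counter). 44 mm free between bar and tray wall, open behind and below. Turns with the tray.
- tray_lip (a point): Middle of the tray's open pouring edge, floor top, 25 mm before the hinge. Turns with the tray.
- coin_box: Loose grey plastic open box, 0.6 kg, 136 mm (x) by 158 mm (y), walls and floor 4 mm, rim bead 8 mm thick. Low front wall 45 mm at its +y side (faces the stand), high back wall 85 mm at its -y side, sloping sides. Origin: centre of the underside.
- roll_0_mid (a point): Middle of coin roll 0: paper-wrapped, cream with bands, rigid, 26 mm thick, 88 mm long, 0.2 kg, lying in the tray and pointing roughly at the lip. z runs along the roll.
- roll_1_mid (a point): Middle of coin roll 1: paper-wrapped, cream with bands, rigid, 26 mm thick, 88 mm long, 0.2 kg, lying in the tray and pointing roughly at the lip. z runs along the roll.
- roll_2_mid (a point): Middle of coin roll 2: paper-wrapped, cream with bands, rigid, 26 mm thick, 88 mm long, 0.2 kg, lying in the tray and pointing roughly at the lip. z runs along the roll.
- roll_0: The same coin roll 0; origin at the centre of the end that starts nearer to the lip, z along the roll.
- roll_1: The same coin roll 1; origin at the centre of the end that starts nearer to the lip, z along the roll.
- roll_2: The same coin roll 2; origin at the centre of the end that starts nearer to the lip, z along the roll.
- till_roll: Bystander: white paper till roll standing on end, 58 mm wide, 57 mm high, right of the work. Origin: centre of underside.
- stamp: Bystander: round hand stamp standing on its foot, 30 mm wide, 75 mm high, right of the work. Origin: centre of underside.
- loose_stack: Bystander: stack of coins, 26 mm wide, 23 mm high, left of the tray. Origin: centre of underside.

How it is judged (in metres and radians):
On the way, in this order (a step that is already met when the one before it is completed fails the run):
1. the coin box stands against the front bar, tray still down (y of coin_box in the frame of tip_stand above -0.069 m and x of coin_box in the frame of tip_stand between -0.03 and 0.03 m and angle between the y axis of coin_box and the y axis of tip_stand, either way round below 0.17 rad and value of joint coin_tray below 0.1 rad), for 0.2 s.
2. the tray has been tipped and all three rolls are in the box (x of roll_0_mid in the frame of coin_box between -0.064 and 0.064 m and y of roll_0_mid in the frame of coin_box between -0.075 and 0.075 m and z of roll_0_mid in the frame of coin_box between 0 and 0.06 m and x of roll_1_mid in the frame of coin_box between -0.064 and 0.064 m and y of roll_1_mid in the frame of coin_box between -0.075 and 0.075 m and z of roll_1_mid in the frame of coin_box between 0 and 0.06 m and x of roll_2_mid in the frame of coin_box between -0.064 and 0.064 m and y of roll_2_mid in the frame of coin_box between -0.075 and 0.075 m and z of roll_2_mid in the frame of coin_box between 0 and 0.06 m), for 0.2 s.
At the end, for the whole second after the job is handed in: All three coin rolls lie inside the coin box, at rest; the box stands squarely (within 0.17 rad) at the stand's front bar, no more than 15 mm from it and within 30 mm of centred; the tray is back at rest (under 0.04 rad) (all of step 2 and y of coin_box in the frame of tip_stand above -0.069 m and x of coin_box in the frame of tip_stand between -0.03 and 0.03 m and angle between the y axis of coin_box and the y axis of tip_stand, either way round below 0.17 rad and linear speed of each of roll_0, roll_1, roll_2, coin_box below 0.02 m/s and value of joint coin_tray below 0.04 rad); the robot touches nothing.
It fails at once if the robot touches a coin roll (contact force between any of the arm, the fingers and roll_0 above 0.5 N or contact force between any of the arm, the fingers and roll_1 above 0.5 N or contact force between any of the arm, the fingers and roll_2 above 0.5 N).
It fails at once if the tray is dropped (falls faster than 3 rad/s) (velocity of joint coin_tray below -3 rad/s).
It fails at once if the till roll, hand stamp or coin stack is moved by more than 30 mm (distance of any of till_roll, stamp, loose_stack from where it was at the start of the episode above 0.03 m).
It also fails if it takes over 54 s, if anything falls off the work surface, if the arm or the gripper's body presses on something with over 40 N, if the wrist force passes 120 N, or if a joint passes its speed limit or range.

## Working session

There is one attempt and no reset: what is moved stays moved. The work goes in short steps, Python scripts to look and compute and a tool call to move; the robot and the scene stay as the last step left them, time stands still between calls to the robot, and variables do not carry over. Pictures are saved under pics/ and viewed, at most 10 in all, crops included, and the job is handed in when it is done.

Besides the shell and the picture viewer there is one more tool, called after "Request:" as name([rows], argument=value, ...), one row to a line, values as JSON. send_rows: Moves the arm, as the interface text tells. Its arguments: {"type":"object","properties":{"deltas":{"type":"array","items":{"type":"object","properties":{"travel":{"type":"array","items":{"type":"number","minimum":-1,"maximum":1}},"spin":{"type":"number","minimum":-1,"maximum":1},"fingers":{"type":"number"}}}}},"required":["deltas"]}

```bash
mkdir -p pics; ls; python3 - <<'E'
from bench import robot, cams
import cv2, numpy as np
for n in("scene","top"):
    im=cams.camera(n); cv2.imwrite(f"pics/{n}0.png",im[:,:,::-1])
    m=cams.camera_model(n); print(n,m)
    for t in ["tip_stand","coin_tray","tray_handle","tray_lip","tray_hinge","coin_box","roll_0","till_roll","stamp","loose_stack"]:
        try: print(t,[(np.round(d["centre"]),round(d["p"],2)) for d in cams.search_frame(n,t)[:4]])
        except Exception as e: print(t,e)
s=robot.get_state(); print(s, robot.pinch_z)
E
```

```text
pics
scene {'fx': 421.61207393662136, 'fy': 421.61207393662136, 'cx': 286.8088146559623, 'cy': 209.33128055827663, 'k1': -0.13455917210434615, 'origin': array([   8.53683723, -678.08664772,  988.64641964]), 'orientation': array([ 0.89709292,  0.35283565, -0.09373006, -0.24888947])}
tip_stand [(array([457., 129.,  94.]), 0.69)]
coin_tray [(array([504., 131., 120.]), 0.68), (array([480., 148.,  99.]), 0.58)]
tray_handle [(array([478., 150., 102.]), 0.91), (array([ 347., -359.,   36.]), 0.62)]
tray_lip [(array([482., 148., 104.]), 0.72)]
tray_hinge [(array([461., 135.,  96.]), 0.66)]
coin_box [(array([493., -71.,  28.]), 0.63)]
roll_0 [(array([502., 134., 116.]), 0.77), (array([444., 126., 121.]), 0.65), (array([473., 140., 114.]), 0.58), (array([479., 147., 101.]), 0.32)]
till_roll [(array([ 398., -370.,   55.]), 0.64)]
stamp [(array([ 346., -359.,   33.]), 0.46), (array([505., 136., 116.]), 0.36)]
loose_stack []
top {'fx': 406.8090126065939, 'fy': 406.8090126065939, 'cx': 280.68005896344516, 'cy': 206.79698304987915, 'k1': 0.003853842576491032, 'origin': array([ 188.06181752,   41.472
[... 742 characters left out ...]
 'qpos': array([ 1.16548232e+00,  4.93580290e-01,  1.34548891e+00,  4.80599195e-07,
        1.30250894e+00, -9.55000024e-02]), 'qd': array([-0.00027034,  0.00184999, -0.0008212 ,  0.00042358, -0.00038719,
       -0.0033884 ]), 'effort': array([-3.13233713e-04, -8.82053161e+01, -3.84263778e+01,  1.35171585e-04,
        1.08079457e-03, -8.92420712e-05]), 'ee_pos': array([190.54965531, 595.24940715, 231.292992  ]), 'orientation': array([1.57303619e-06, 1.54288281e-01, 9.88025873e-01, 7.08511515e-06]), 'wrist_force': array([ 0.07277413, -0.45842648,  0.29540299]), 'wrist_torque': array([-0.01882844, -0.00764291,  0.03912741]), 'gripper_force': 0.0, 'width': 85.13541633201969} -18.700000000000003
```

```bash
python3 - <<'E'
import cv2
a=cv2.imread("pics/top0.png")[60:320,0:560]; 
a=cv2.imread("pics/top0.png")
cv2.imwrite("pics/t1.png",cv2.resize(a[20:220,150:400],None,fx=3,fy=3,interpolation=cv2.INTER_CUBIC))
b=cv2.imread("pics/scene0.png")
cv2.imwrite("pics/s1.png",cv2.resize(b,None,fx=1.4,fy=1.4))
E
```

```text
(no output)
```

View pics/t1.png

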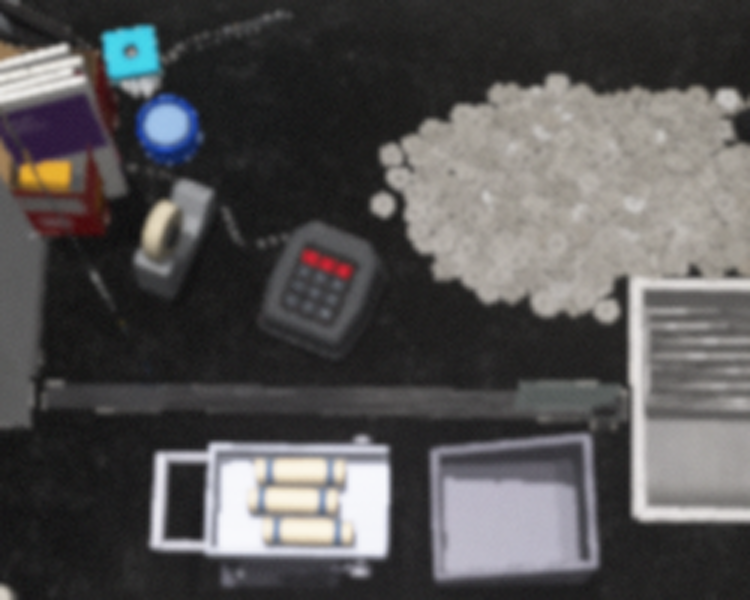

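View pics/s1.png

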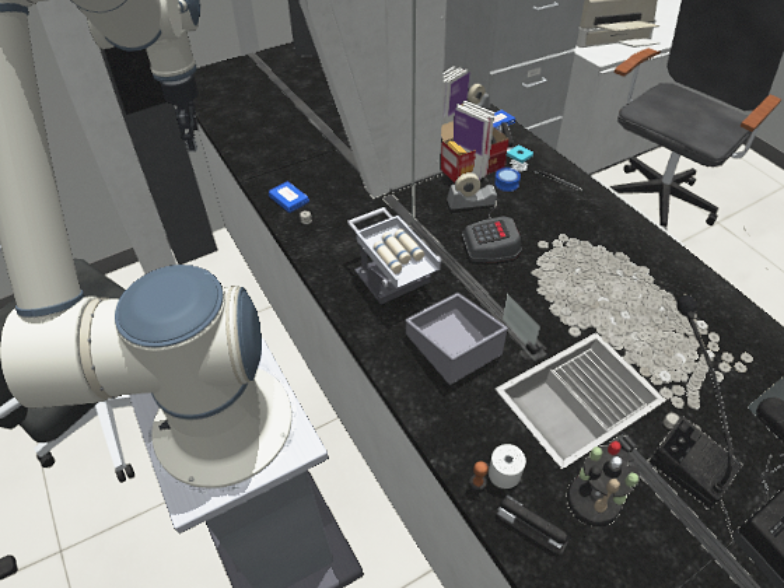

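```bash
cat > h.py <<'E'
import numpy as np
from scipy.spatial.transform import Rotation as R
from scipy.optimize import least_squares
from bench import robot, cams
def cam(n):
    m=cams.camera_model(n); q=m["orientation"]; return m,R.from_quat([q[1],q[2],q[3],q[0]])
def proj(n,P):
    m,r=cam(n); c=r.inv().apply(np.atleast_2d(P)-m["origin"]); a=np.c_[c[:,0]/-c[:,2],c[:,1]/c[:,2]]
    a=a*(1+m["k1"]*(a**2).sum(1,keepdims=True)); return a*[m["fx"],m["fy"]]+[m["cx"],m["cy"]]
def at_z(n,uv,z):
    s=least_squares(lambda p:(proj(n,[[p[0],p[1],z]])[0]-uv),[450,0]); return s.x
def tri(uvs,uvt):
    s=least_squares(lambda p:np.r_[proj("scene",p)[0]-uvs,proj("top",p)[0]-uvt],[450,50,50]); return s.x, np.abs(s.fun).max()
E
python3 - <<'E'
from h import *
T=lambda u,v,z:print((u,v,z),np.round(at_z("top",(u/3+150,v/3+20),z)))
print("handle");T(160,456,104);T(155,548,104)
print("tray back corners, lip corners");T(208,447,119);T(206,555,119);T(390,447,119);T(388,556,119)
print("box low");T(433,450,45);T(437,578,45);print("high");T(588,436,85);T(597,568,85)
for s,t in [((350,219),(160,456)),]: pass
print("tri handle far/near", tri((388/1.4,210/1.4),(159,455) and (159/3+150,455/3+20)), tri((351/1.4,219/1.4),(155/3+150,548/3+20)))
# box rim corners: high wall far/near
print("box", tri((506/1.4,326/1.4),(588/3+150,436/3+20)),tri((456/1.4,364/1.4),(597/3+150,568/3+20)),tri((452/1.4,296/1.4),(433/3+150,450/3+20)),tri((407/1.4,330/1.4),(437/3+150,578/3+20)))
E
python3 - <<'E'
import cv2
b=cv2.imread("pics/scene0.png")
cv2.imwrite("pics/s2.png",cv2.resize(b[140:280,235:375],None,fx=4,fy=4,interpolation=cv2.INTER_CUBIC))
E
```

```text
handle
(160, 456, 104) [524. 284.]
(155, 548, 104) [430. 283.]
tray back corners, lip corners
(208, 447, 119) [530. 234.]
(206, 555, 119) [421. 230.]
(390, 447, 119) [534.  55.]
(388, 556, 119) [424.  54.]
box low
(433, 450, 45) [553.  10.]
(437, 578, 45) [417.   4.]
high
(588, 436, 85) [ 560. -146.]
(597, 568, 85) [ 423. -154.]
tri handle far/near (array([532.18735263, 285.60824495,  94.68480566]), np.float64(1.6907563880110388)) (array([431.99590871, 279.76388173, 115.33965836]), np.float64(1.6398191084948905))
box (array([ 558.02191735, -145.07575145,   93.43406054]), np.float64(0.2935500736573715)) (array([ 429.35386662, -157.20271357,   72.17588936]), np.float64(1.1712570148868338)) (array([547.4153685 ,  12.39334234,  43.48164863]), np.float64(1.9482789184407636)) (array([421.72747443,   3.32281187,  13.37368137]), np.float64(0.35527328587176044))
```

View pics/s2.png

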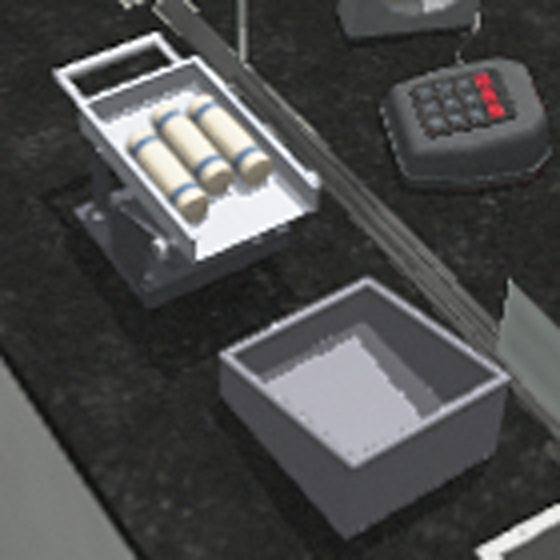

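```bash
python3 - <<'E'
from h import *
t=lambda u,v:("top",(u/3+150,v/3+20)); s=lambda u,v:("scene",(u/4+235,v/4+140))
def fit(name,L,x0):
    def f(p,full=False):
        r=R.from_euler('z',p[2]); out=[]
        for P,(n,uv) in L:
            w=r.apply(P)+[p[0],p[1],p[3]]; out.append(proj(n,w)[0]-uv)
        return np.array(out) if full else np.r_[np.ravel(out)]
    q=least_squares(f,x0,loss='soft_l1'); print(name,np.round(q.x,3)); print(np.round(f(q.x,True),1).tolist())
    return q.x
# stand local: world x ~ +local x
H=47;W=53
L=[((H,200,104),t(160,456)),((-H,200,104),t(155,548)),((W,150,119),t(210,447)),((-W,150,119),t(207,555)),
   ((H,200,104),s(152,40)),((-H,200,104),s(62,73)),((W,150,119),s(198,58)),((-W,150,119),s(84,102))]
p=fit("stand",L,[478,80,0.,0])
B=[((68,79,45),t(433,450)),((-68,79,45),t(437,578)),((68,-79,85),t(588,436)),((-68,-79,85),t(597,568)),
   ((68,79,45),s(367,281)),((-68,79,45),s(222,355)),((68,-79,85),s(507,377)),((-68,-79,85),s(355,464))]
b=fit("box",B,[490,-75,0.,0])
r=R.from_euler('z',p[2])
for n,P in dict(boxgoal=(0,-54,0),handle=(0,200,104),lip=(0,-25,94),hinge=(0,0,92)).items(): print(n,np.round(r.apply(P)+[p[0],p[1],0]))
print("box in stand",np.round(r.inv().apply([b[0]-p[0],b[1]-p[1],0])),b[2]-p[2])
E
```

```text
stand [ 4.81263e+02  8.20190e+01  1.70000e-02 -1.80600e+00]
[[0.5, -0.2], [0.8, -0.2], [-0.1, -0.5], [-0.4, -1.5], [0.9, -0.0], [-1.6, 1.6], [-1.2, -0.5], [-1.6, 0.2]]
box [ 4.89105e+02 -7.14020e+01  4.90000e-02  1.63700e+00]
[[-0.2, -0.1], [-0.1, -0.2], [0.4, -0.5], [0.0, -0.7], [-0.1, -0.6], [-0.9, 0.1], [0.3, 0.3], [-0.8, 0.9]]
boxgoal [482.  28.   0.]
handle [478. 282. 104.]
lip [482.  57.  94.]
hinge [481.  82.  92.]
box in stand [   5. -154.    0.] 0.03279646016821693
```

Request:
send_rows([
  {"travel": [-0.8, -1, 0], "spin": 0, "fingers": 1},
  {"travel": [-0.8, -1, 0], "spin": 0, "fingers": 1},
  {"travel": [-0.8, -1, 0], "spin": 0, "fingers": 1},
  {"travel": [-0.8, -1, 0], "spin": 0, "fingers": 1},
  {"travel": [-0.8, -1, 0], "spin": 0, "fingers": 1},
  {"travel": [-0.8, -1, 0], "spin": 0, "fingers": 1},
  {"travel": [-0.8, -1, 0], "spin": 0, "fingers": 1},
  {"travel": [-0.8, -1, 0], "spin": 0, "fingers": 1},
  {"travel": [-0.8, -1, 0], "spin": 0, "fingers": 1},
  {"travel": [-0.8, -1, 0], "spin": 0, "fingers": 1},
])

```text
t: 1.93
ee_pos: [305.0, 294.8, 231.4]
orientation: [0.0, 0.154, 0.988, 0.0]
wrist_force: [0.5, 0.3, 0.0]
width: 85.4
gripper_force: 0.0
```

Request:
send_rows([
  {"travel": [-0.8, -1, 0], "spin": 0, "fingers": 1},
  {"travel": [-0.8, -1, 0], "spin": 0, "fingers": 1},
  {"travel": [-0.8, -1, 0], "spin": 0, "fingers": 1},
  {"travel": [-0.8, -1, 0], "spin": 0, "fingers": 1},
  {"travel": [-0.8, -1, 0], "spin": 0, "fingers": 1},
  {"travel": [-0.8, -1, 0], "spin": 0, "fingers": 1},
  {"travel": [-0.8, -1, 0], "spin": 0, "fingers": 1},
  {"travel": [-0.8, -1, 0], "spin": 0, "fingers": 1},
  {"travel": [-0.8, -1, 0], "spin": 0, "fingers": 1},
  {"travel": [-0.8, -1, 0], "spin": 0, "fingers": 1},
])

```text
t: 2.77
ee_pos: [419.4, -4.6, 231.5]
orientation: [0.0, 0.154, 0.988, 0.0]
wrist_force: [0.7, 1.3, 0.5]
width: 85.4
gripper_force: 0.0
```

Request:
send_rows([
  {"travel": [-0.8, -1, 0], "spin": 0, "fingers": 1},
  {"travel": [-0.8, -1, 0], "spin": 0, "fingers": 1},
  {"travel": [-0.8, -1, 0], "spin": 0, "fingers": 1},
  {"travel": [-0.8, -1, 0], "spin": 0, "fingers": 1},
  {"travel": [-0.8, -1, 0], "spin": 0, "fingers": 1},
  {"travel": [-0.8, -1, 0], "spin": 0, "fingers": 1},
])

```text
t: 3.27
ee_pos: [487.9, -184.0, 231.4]
orientation: [0.0, 0.154, 0.988, -0.0]
wrist_force: [0.6, 0.2, 0.9]
width: 85.6
gripper_force: 0.0
```

Request:
send_rows([
  {"travel": [0, 0, 0], "spin": 1, "fingers": 1},
  {"travel": [0, 0, 0], "spin": 1, "fingers": 1},
  {"travel": [0, 0, 0], "spin": 1, "fingers": 1},
  {"travel": [0, 0, 0], "spin": 1, "fingers": 1},
  {"travel": [0, 0, 0], "spin": 1, "fingers": 1},
  {"travel": [0, 0, 0], "spin": 1, "fingers": 1},
  {"travel": [0, 0, 0], "spin": 1, "fingers": 1},
  {"travel": [0, 0, 0], "spin": 1, "fingers": 1},
  {"travel": [0, 0, 0], "spin": 1, "fingers": 1},
  {"travel": [0, 0, 0], "spin": 1, "fingers": 1},
])

```text
t: 4.1
ee_pos: [487.7, -182.4, 231.4]
orientation: [0.0, 0.687, 0.726, 0.0]
wrist_force: [-0.0, 0.4, -0.3]
width: 85.3
gripper_force: 0.0
```

Request:
send_rows([
  {"travel": [0, 0, 0], "spin": 0.35, "fingers": 1},
  {"travel": [0, 0, 0], "spin": 0, "fingers": 1},
])

```text
t: 4.27
ee_pos: [487.6, -182.3, 231.3]
orientation: [0.0, 0.701, 0.713, 0.0]
wrist_force: [-0.4, -0.0, 0.2]
width: 85.4
gripper_force: 0.0
```

Request:
send_rows([
  {"travel": [-0.3, 0, 1], "fingers": 1},
  {"travel": [0, 0, 1], "fingers": 1},
  {"travel": [0, 0, 1], "fingers": 1},
  {"travel": [0, 0, 1], "fingers": 1},
  {"travel": [0, 0, 1], "fingers": 1},
  {"travel": [0, 0, 1], "fingers": 1},
  {"travel": [0, 0, 1], "fingers": 1},
  {"travel": [0, 0, 1], "fingers": 1},
  {"travel": [0, 0, 0.25], "fingers": 1},
  {"travel": [0, 0, 0], "fingers": 1},
])

```text
validation failed for argument at $.de...
```

Request:
send_rows([
  {"travel": [0.3, 0, 0], "fingers": 1},
  {"travel": [0.3, 0, 0], "fingers": 1},
  {"travel": [0.3, 0, 0], "fingers": 1},
  {"travel": [0.3, 0, 0], "fingers": 1},
  {"travel": [0.3, 0, 0], "fingers": 1},
  {"travel": [0.3, 0, 0], "fingers": 1},
  {"travel": [0.3, 0, 0], "fingers": 1},
  {"travel": [0.3, 0, 0], "fingers": 1},
  {"travel": [0.3, 0, 0], "fingers": 1},
  {"travel": [0.3, 0, 0], "fingers": 1},
])

```text
validation failed for argument at $.de...
```

Request:
send_rows([
  {"travel": [-0.3, 0, 1], "spin": 0, "fingers": 1},
  {"travel": [0, 0, 1], "spin": 0, "fingers": 1},
  {"travel": [0, 0, 1], "spin": 0, "fingers": 1},
  {"travel": [0, 0, 1], "spin": 0, "fingers": 1},
  {"travel": [0, 0, 1], "spin": 0, "fingers": 1},
  {"travel": [0, 0, 1], "spin": 0, "fingers": 1},
  {"travel": [0, 0, 1], "spin": 0, "fingers": 1},
  {"travel": [0, 0, 1], "spin": 0, "fingers": 1},
  {"travel": [0, 0, 0.25], "spin": 0, "fingers": 1},
  {"travel": [0, 0, 0], "spin": 0, "fingers": 1},
])

```text
t: 5.1
ee_pos: [487.0, -189.4, 23.8]
orientation: [-0.001, 0.7, 0.714, -0.0]
wrist_force: [-1.0, -1.2, 0.3]
width: 85.3
gripper_force: 0.0
```

Request:
send_rows([
  {"travel": [0.3, 0, 0], "spin": 0, "fingers": 1},
  {"travel": [0.3, 0, 0], "spin": 0, "fingers": 1},
  {"travel": [0.3, 0, 0], "spin": 0, "fingers": 1},
  {"travel": [0.3, 0, 0], "spin": 0, "fingers": 1},
  {"travel": [0.3, 0, 0], "spin": 0, "fingers": 1},
  {"travel": [0.3, 0, 0], "spin": 0, "fingers": 1},
  {"travel": [0.3, 0, 0], "spin": 0, "fingers": 1},
  {"travel": [0.3, 0, 0], "spin": 0, "fingers": 1},
  {"travel": [0.3, 0, 0], "spin": 0, "fingers": 1},
  {"travel": [0.3, 0, 0], "spin": 0, "fingers": 1},
])

```text
t: 5.93
ee_pos: [486.3, -114.1, 25.0]
orientation: [-0.0, 0.7, 0.714, -0.0]
wrist_force: [0.1, -3.8, 1.1]
width: 85.3
gripper_force: 0.0
```

Request:
send_rows([
  {"travel": [0.2, 0, 0], "spin": 0, "fingers": 1},
  {"travel": [0.2, 0, 0], "spin": 0, "fingers": 1},
  {"travel": [0.2, 0, 0], "spin": 0, "fingers": 1},
  {"travel": [0.2, 0, 0], "spin": 0, "fingers": 1},
  {"travel": [0.2, 0, 0], "spin": 0, "fingers": 1},
  {"travel": [0.2, 0, 0], "spin": 0, "fingers": 1},
  {"travel": [0.2, 0, 0], "spin": 0, "fingers": 1},
])

```text
t: 6.52
ee_pos: [485.6, -79.4, 25.0]
orientation: [-0.0, 0.7, 0.714, -0.0]
wrist_force: [0.5, -4.9, 1.2]
width: 85.2
gripper_force: 0.0
```

Request:
send_rows([
  {"travel": [0.1, 0, 0], "spin": 0, "fingers": 1},
  {"travel": [0.1, 0, 0], "spin": 0, "fingers": 1},
])

```text
t: 6.68
ee_pos: [485.5, -74.5, 25.0]
orientation: [-0.0, 0.7, 0.714, -0.0]
wrist_force: [0.1, -4.5, 0.8]
width: 85.5
gripper_force: 0.0
```

```bash
python3 - <<'E'
from h import *
import cv2
im=cams.camera("top"); cv2.imwrite("pics/t2.png",cv2.resize(im[140:240,180:380,::-1],None,fx=4,fy=4,interpolation=cv2.INTER_CUBIC))
print(robot.get_state()["wrist_force"])
E
```

```text
[ 0.18738152 -1.03341398 -0.70807137]
```

View pics/t2.png

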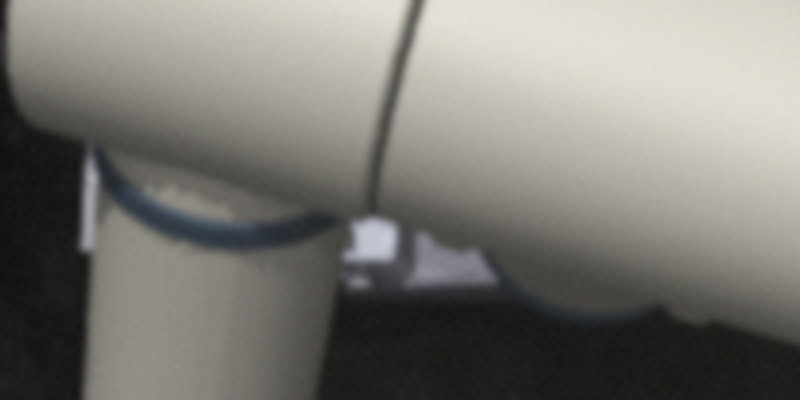

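The arm hides the box from the top, so the picture only shows the tray's lip (375,240) and a patch of box floor behind it (455,260). I'll rely on force: keep pushing in small steps until contact with the bar.

Request:
send_rows([
  {"travel": [0.1, 0, 0], "spin": 0, "fingers": 1},
  {"travel": [0.1, 0, 0], "spin": 0, "fingers": 1},
  {"travel": [0.1, 0, 0], "spin": 0, "fingers": 1},
])

```text
t: 6.98
ee_pos: [485.4, -67.2, 25.0]
orientation: [-0.0, 0.7, 0.714, -0.0]
wrist_force: [-0.2, -4.2, 0.8]
width: 85.5
gripper_force: 0.0
```

Request:
send_rows([
  {"travel": [0.08, 0, 0], "spin": 0, "fingers": 1},
])

```text
t: 7.07
ee_pos: [485.4, -65.5, 25.1]
orientation: [0.0, 0.7, 0.714, -0.0]
wrist_force: [-1.9, -17.9, 4.8]
width: 85.1
gripper_force: 0.0
```

Request:
send_rows([
  {"travel": [0.08, 0, 0], "spin": 0, "fingers": 1},
])

```text
t: 7.15
ee_pos: [486.5, -64.7, 25.5]
orientation: [0.002, 0.701, 0.714, 0.0]
wrist_force: [-2.1, -40.9, 14.8]
width: 85.6
gripper_force: 0.0
```

Request:
send_rows([
  {"travel": [-0.15, 0, 0], "spin": 0, "fingers": 1},
  {"travel": [-0.5, 0, 0], "spin": 0, "fingers": 1},
  {"travel": [-0.8, 0, 0], "spin": 0, "fingers": 1},
  {"travel": [-0.5, 0, -0.8], "spin": 0, "fingers": 1},
  {"travel": [0, 0, -1], "spin": 0, "fingers": 1},
  {"travel": [0, 0, -1], "spin": 0, "fingers": 1},
  {"travel": [0, 0, -1], "spin": 0, "fingers": 1},
  {"travel": [0, 0, -1], "spin": 0, "fingers": 1},
  {"travel": [0, 0, -1], "spin": 0, "fingers": 1},
  {"travel": [0, 0, -1], "spin": 0, "fingers": 1},
])

```text
t: 7.98
ee_pos: [485.8, -112.4, 196.2]
orientation: [-0.0, 0.7, 0.714, -0.0]
wrist_force: [0.5, 0.4, -1.3]
width: 85.5
gripper_force: 0.0
```

Request:
send_rows([
  {"travel": [0, 0, -1], "spin": -1, "fingers": 1},
  {"travel": [0, 0, -1], "spin": -1, "fingers": 1},
  {"travel": [0, 0, 0], "spin": -1, "fingers": 1},
  {"travel": [0, 0, 0], "spin": -1, "fingers": 1},
  {"travel": [0, 0, 0], "spin": -1, "fingers": 1},
  {"travel": [0, 0, 0], "spin": -1, "fingers": 0},
  {"travel": [0, 0, 0], "spin": -1, "fingers": 0},
  {"travel": [0, 0, 0], "spin": -1, "fingers": 0},
  {"travel": [0, 0, 0], "spin": -1, "fingers": 0},
  {"travel": [0, 0, 0], "spin": -1, "fingers": 0},
])

```text
t: 8.82
ee_pos: [485.9, -112.4, 244.8]
orientation: [-0.0, 0.172, 0.985, 0.0]
wrist_force: [-0.3, 0.1, 0.0]
width: 42.7
gripper_force: 0.0
```

Request:
send_rows([
  {"travel": [0, 0, 0], "spin": -1, "fingers": 0},
  {"travel": [0, 0, 0], "spin": -1, "fingers": 0},
  {"travel": [0, 0, 0], "spin": -1, "fingers": 0},
  {"travel": [0, 0, 0], "spin": -0.1, "fingers": 0},
  {"travel": [0, 0, 0], "spin": 0, "fingers": 0},
])

```text
t: 9.23
ee_pos: [486.0, -112.3, 244.9]
orientation: [-0.0, -0.009, 1.0, 0.0]
wrist_force: [-0.5, 0.1, -0.3]
width: 42.7
gripper_force: 0.0
```

```bash
python3 - <<'E'
from h import *
import cv2
b=cams.camera("scene")[:,:,::-1]; cv2.imwrite("pics/s3.png",cv2.resize(b[120:270,220:370],None,fx=4,fy=4,interpolation=cv2.INTER_CUBIC))
print(robot.get_state())
E
```

```text
{'t': 9.2833, 'qpos': array([-3.46864336e-01,  3.02106952e-01,  1.62998401e+00,  1.46691805e-04,
        1.20994688e+00, -1.93372291e+00]), 'qd': array([ 0.00344142,  0.00019386, -0.00306033, -0.00123659,  0.00038239,
        0.0102134 ]), 'effort': array([-5.44426823e-02, -6.72313929e+01, -3.59729040e+01,  5.45754534e-03,
        1.21986421e-02, -8.27341843e-01]), 'ee_pos': array([ 486.10200282, -112.29239854,  244.90376106]), 'orientation': array([-1.84879420e-04, -8.00512820e-03,  9.99967931e-01,  1.41690386e-04]), 'wrist_force': array([ 0.76461871,  0.04613178, -0.31016872]), 'wrist_torque': array([-0.00987227,  0.00177542,  0.05664578]), 'gripper_force': 0.0, 'width': 42.82383206056357}
```

View pics/s3.png

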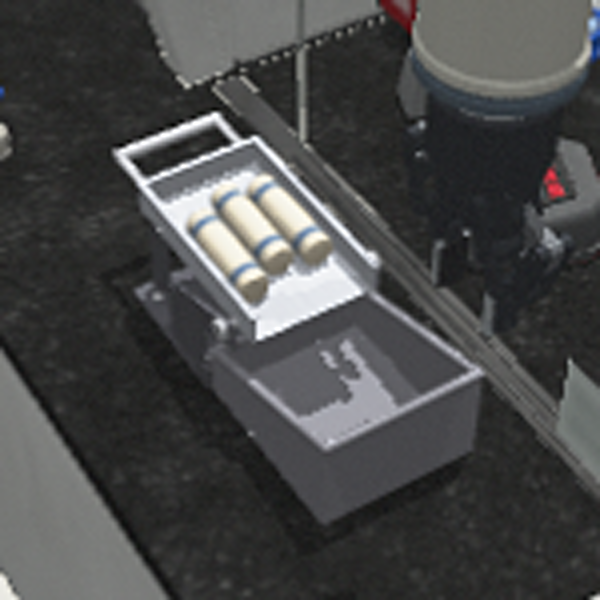

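Request:
send_rows([
  {"travel": [0, 1, 0], "spin": 0, "fingers": 0},
  {"travel": [0, 1, 0], "spin": 0, "fingers": 0},
  {"travel": [0, 1, 0], "spin": 0, "fingers": 0},
  {"travel": [0, 1, 0], "spin": 0, "fingers": 0},
  {"travel": [0, 1, 0], "spin": 0, "fingers": 0},
  {"travel": [0, 1, 0], "spin": 0, "fingers": 0},
  {"travel": [0, 1, 0], "spin": 0, "fingers": 0},
  {"travel": [0, 1, 0], "spin": 0, "fingers": 0},
  {"travel": [0, 1, 0], "spin": 0, "fingers": 0},
  {"travel": [0, 1, 0], "spin": 0, "fingers": 0},
])

```text
t: 10.12
ee_pos: [481.0, 139.0, 245.0]
orientation: [-0.0, -0.008, 1.0, 0.0]
wrist_force: [0.5, -0.3, -0.9]
width: 42.5
gripper_force: 0.0
```

Request:
send_rows([
  {"travel": [0, 1, 0], "spin": 0, "fingers": 0},
  {"travel": [0, 1, 0], "spin": 0, "fingers": 0},
  {"travel": [0, 1, 0], "spin": 0, "fingers": 0},
  {"travel": [0, 1, 0], "spin": 0, "fingers": 0},
  {"travel": [0, 1, 0], "spin": 0, "fingers": 0},
  {"travel": [0.08, 0.8, 0], "spin": 0, "fingers": 0},
  {"travel": [0, 0, 0.8], "spin": 0, "fingers": 0},
  {"travel": [0, 0, 1], "spin": 0, "fingers": 0},
  {"travel": [0, 0, 1], "spin": 0, "fingers": 0},
  {"travel": [0, 0, 0], "spin": 0, "fingers": 0},
])

```text
t: 10.95
ee_pos: [474.1, 281.8, 171.1]
orientation: [-0.003, -0.008, 1.0, -0.001]
wrist_force: [0.0, -0.5, -1.7]
width: 42.8
gripper_force: 0.0
```

```bash
python3 - <<'E'
from h import *
import cv2
for u,v in [(483,373),(328,445)]: print(np.round(at_z("scene",(u/4+220,v/4+120),85)))
b=cams.camera("scene")[:,:,::-1]; cv2.imwrite("pics/s4.png",cv2.resize(b[90:240,200:350],None,fx=4,fy=4,interpolation=cv2.INTER_CUBIC))
print(robot.get_state()["ee_pos"],robot.get_state()["orientation"])
E
```

```text
[558. -50.]
[426. -49.]
[475.04307802 282.17196913 173.42669088] [-2.06247844e-03 -8.72519914e-03  9.99959418e-01 -8.82980910e-04]
```

View pics/s4.png

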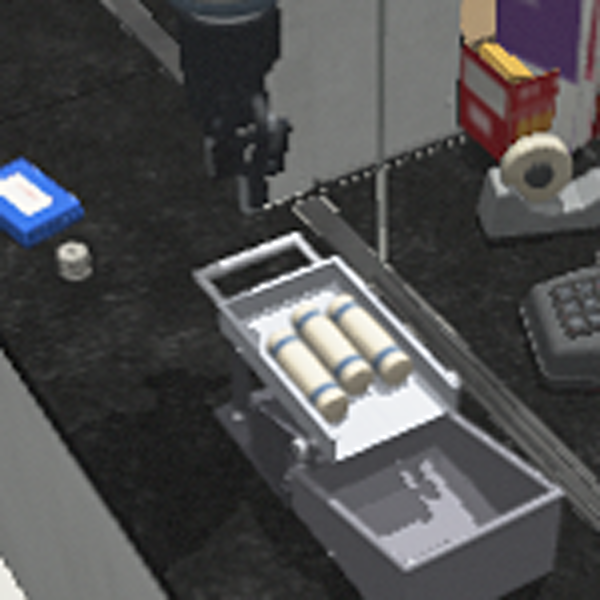

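Request:
send_rows([
  {"travel": [0, 0, 0.6], "spin": 0, "fingers": 0},
  {"travel": [0, 0, 0.6], "spin": 0, "fingers": 0},
  {"travel": [0, 0, 0.6], "spin": 0, "fingers": 0},
  {"travel": [0, 0, 0.6], "spin": 0, "fingers": 0},
  {"travel": [0, 0, 0.6], "spin": 0, "fingers": 0},
  {"travel": [0, 0, 0.4], "spin": 0, "fingers": 0},
  {"travel": [0, 0, 0], "spin": 0, "fingers": 0},
])

```text
t: 11.58
ee_pos: [476.2, 282.6, 89.5]
orientation: [-0.001, -0.009, 1.0, -0.0]
wrist_force: [0.1, -0.2, -0.1]
width: 42.6
gripper_force: 0.0
```

Request:
send_rows([
  {"travel": [0, 0, 0], "spin": 0, "fingers": -0.5},
  {"travel": [0, 0, 0], "spin": 0, "fingers": -0.6},
  {"travel": [0, 0, 0], "spin": 0, "fingers": -1},
  {"travel": [0, 0, 0], "spin": 0, "fingers": -1},
  {"travel": [0, 0, 0], "spin": 0, "fingers": -1},
  {"travel": [0, 0, 0], "spin": 0, "fingers": -1},
  {"travel": [0, 0, 0], "spin": 0, "fingers": -1},
])

```text
t: 12.17
ee_pos: [477.0, 282.6, 91.3]
orientation: [0.001, -0.01, 1.0, 0.0]
wrist_force: [0.1, -5.4, 7.5]
width: 9.8
gripper_force: 58.5
```

Request:
send_rows([
  {"travel": [0, 0, 0], "spin": 0, "fingers": -0.4},
  {"travel": [0, 0, 0], "spin": 0, "fingers": -0.4},
  {"travel": [0, 0, 0.2], "spin": 0, "fingers": -0.4},
  {"travel": [0, 0, 0], "spin": 0, "fingers": -0.4},
  {"travel": [0, 0, 0], "spin": 0, "fingers": -1},
  {"travel": [0, 0, 0], "spin": 0, "fingers": -1},
  {"travel": [0, 0, 0], "spin": 0, "fingers": -1},
  {"travel": [0, 0, 0], "spin": 0, "fingers": -1},
  {"travel": [0, 0, 0], "spin": 0, "fingers": -1},
])

```text
t: 12.92
ee_pos: [476.1, 282.6, 84.9]
orientation: [-0.0, -0.01, 1.0, -0.0]
wrist_force: [-0.5, -4.5, 0.1]
width: 9.8
gripper_force: 58.4
```

```bash
python3 - <<'E'
from h import *
s=robot.get_state(); print(s["ee_pos"],s["wrist_force"],s["width"])
th=np.arange(0,1.16,.05); y=200*np.cos(th)-12*np.sin(th); z=200*np.sin(th)+12*np.cos(th)
for a,b,c in zip(th[1:],np.diff(y)/25,-np.diff(z)/25): print(round(a,2),round(b,2),round(c,2))
E
```

```text
[476.14581613 282.56332576  84.94056068] [-0.47974231 -4.46063721  0.07671114] 9.808311129341494
0.05 -0.03 -0.4
0.1 -0.05 -0.4
0.15 -0.07 -0.39
0.2 -0.09 -0.39
0.25 -0.11 -0.38
0.3 -0.13 -0.38
0.35 -0.15 -0.37
0.4 -0.17 -0.36
0.45 -0.19 -0.35
0.5 -0.2 -0.34
0.55 -0.22 -0.33
0.6 -0.24 -0.32
0.65 -0.25 -0.31
0.7 -0.27 -0.3
0.75 -0.28 -0.28
0.8 -0.3 -0.27
0.85 -0.31 -0.25
0.9 -0.32 -0.24
0.95 -0.33 -0.22
1.0 -0.34 -0.2
1.05 -0.35 -0.19
1.1 -0.36 -0.17
1.15 -0.37 -0.15
```

Request:
send_rows([
  {"travel": [0, -0.03, -0.4], "spin": 0, "fingers": -1},
  {"travel": [0, -0.05, -0.4], "spin": 0, "fingers": -1},
  {"travel": [0, -0.07, -0.39], "spin": 0, "fingers": -1},
  {"travel": [0, -0.09, -0.39], "spin": 0, "fingers": -1},
  {"travel": [0, -0.11, -0.38], "spin": 0, "fingers": -1},
  {"travel": [0, 0, 0], "spin": 0, "fingers": -1},
])

```text
t: 13.42
ee_pos: [476.2, 273.2, 136.1]
orientation: [0.0, -0.01, 1.0, -0.0]
wrist_force: [-1.2, -5.0, -5.1]
width: 9.6
gripper_force: 58.6
```

```bash
python3 - <<'E'
from h import *
import cv2
b=cams.camera("scene")[:,:,::-1]; cv2.imwrite("pics/s5.png",cv2.resize(b[90:240,200:350],None,fx=4,fy=4,interpolation=cv2.INTER_CUBIC))
E
```

```text
(no output)
```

View pics/s5.png

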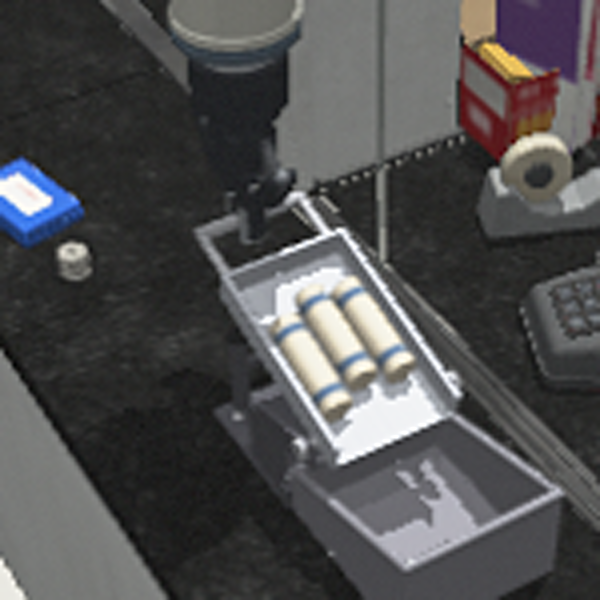

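The tray is tilted about 0.25 rad with the bar held (245,210), and the rolls are still in place (340,345). I'll keep raising it.

Request:
send_rows([
  {"travel": [0, -0.13, -0.38], "spin": 0, "fingers": -1},
  {"travel": [0, -0.15, -0.37], "spin": 0, "fingers": -1},
  {"travel": [0, -0.17, -0.36], "spin": 0, "fingers": -1},
  {"travel": [0, -0.19, -0.35], "spin": 0, "fingers": -1},
  {"travel": [0, -0.2, -0.34], "spin": 0, "fingers": -1},
  {"travel": [0, 0, 0], "spin": 0, "fingers": -1},
  {"travel": [0, 0, 0], "spin": 0, "fingers": -1},
])

```text
t: 14.05
ee_pos: [476.4, 253.1, 180.5]
orientation: [0.0, -0.01, 1.0, 0.001]
wrist_force: [-6.0, 4.7, -3.0]
width: 9.5
gripper_force: 58.9
```

Request:
send_rows([
  {"travel": [0, -0.11, -0.17], "spin": 0, "fingers": -1},
  {"travel": [0, -0.11, -0.16], "spin": 0, "fingers": -1},
  {"travel": [0, -0.12, -0.16], "spin": 0, "fingers": -1},
  {"travel": [0, -0.12, -0.16], "spin": 0, "fingers": -1},
  {"travel": [0, -0.12, -0.16], "spin": 0, "fingers": -1},
  {"travel": [0, -0.13, -0.15], "spin": 0, "fingers": -1},
  {"travel": [0, -0.13, -0.15], "spin": 0, "fingers": -1},
  {"travel": [0, -0.14, -0.15], "spin": 0, "fingers": -1},
  {"travel": [0, 0, 0], "spin": 0, "fingers": -1},
])

```text
t: 14.8
ee_pos: [476.7, 229.5, 212.8]
orientation: [0.0, -0.01, 1.0, 0.002]
wrist_force: [-11.6, 12.6, 9.7]
width: 9.9
gripper_force: 59.0
```

```bash
python3 - <<'E'
from h import *
import cv2
b=cams.camera("scene")[:,:,::-1]; cv2.imwrite("pics/s6.png",cv2.resize(b[90:240,200:350],None,fx=4,fy=4,interpolation=cv2.INTER_CUBIC))
E
```

```text
(no output)
```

View pics/s6.png

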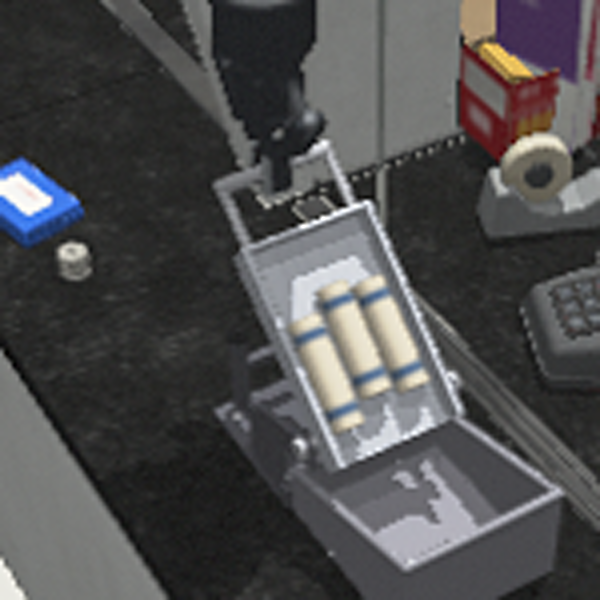

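Tilt is now about 0.7 rad and the rolls (360,345) have not slid yet. I'll continue slowly and trim slightly outward, because the wrist is being pushed outward.

Request:
send_rows([
  {"travel": [0, -0.1, -0.16], "spin": 0, "fingers": -1},
  {"travel": [0, -0.11, -0.16], "spin": 0, "fingers": -1},
  {"travel": [0, -0.13, -0.15], "spin": 0, "fingers": -1},
  {"travel": [0, -0.13, -0.14], "spin": 0, "fingers": -1},
  {"travel": [0, -0.14, -0.14], "spin": 0, "fingers": -1},
  {"travel": [0, -0.15, -0.13], "spin": 0, "fingers": -1},
  {"travel": [0, 0, 0], "spin": 0, "fingers": -1},
])

```text
t: 15.43
ee_pos: [476.7, 208.4, 233.3]
orientation: [-0.001, -0.01, 1.0, -0.0]
wrist_force: [-7.9, -2.4, -6.8]
width: 9.9
gripper_force: 58.8
```

```bash
python3 - <<'E'
from h import *
import cv2
b=cams.camera("scene")[:,:,::-1]; cv2.imwrite("pics/s7.png",cv2.resize(b[90:240,200:350],None,fx=4,fy=4,interpolation=cv2.INTER_CUBIC))
print([(np.round(d["centre"]),round(d["p"],2)) for d in cams.search_frame("scene","roll_0")])
E
```

```text
[(array([508.,  27.,  56.]), 0.75), (array([480.,  21.,  53.]), 0.63), (array([450.,  30.,  62.]), 0.5)]
```

View pics/s7.png

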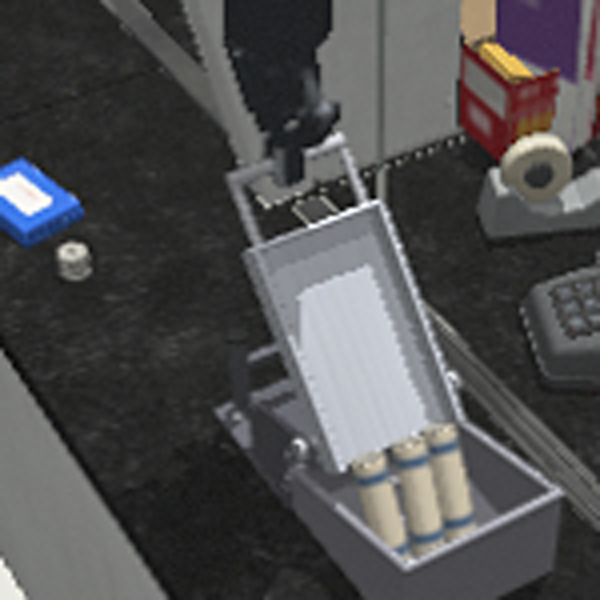

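Request:
send_rows([
  {"travel": [0, 0, 0], "spin": 0, "fingers": -1},
  {"travel": [0, 0, 0], "spin": 0, "fingers": -1},
  {"travel": [0, 0, 0], "spin": 0, "fingers": -1},
  {"travel": [0, 0, 0], "spin": 0, "fingers": -1},
  {"travel": [0, 0, 0], "spin": 0, "fingers": -1},
])

```text
t: 15.95
ee_pos: [476.7, 208.9, 232.8]
orientation: [-0.001, -0.01, 1.0, -0.0]
wrist_force: [-4.9, -2.0, -5.9]
width: 9.6
gripper_force: 58.8
```

```bash
python3 - <<'E'
from h import *
import cv2
a=cams.camera("scene"); b=cv2.imread("pics/s7.png")
c=cv2.resize(a[90:240,200:350,::-1],None,fx=4,fy=4,interpolation=cv2.INTER_CUBIC); cv2.imwrite("pics/s8.png",c)
d=cv2.absdiff(b,c).max(2); print("moved px in box", (d[400:580,320:560]>60).sum())
print([(np.round(d["centre"]),round(d["p"],2)) for d in cams.search_frame("scene","roll_0")])
t=cams.camera("top");print([(np.round(d["centre"]),round(d["p"],2)) for d in cams.search_frame("top","roll_0")])
print(robot.get_state()["wrist_force"])
E
```

```text
moved px in box 0
[(array([448.,  31.,  64.]), 0.73), (array([481.,  25.,  56.]), 0.71), (array([507.,  27.,  57.]), 0.52)]
[(array([452.,  36.,  67.]), 0.72), (array([511.,  36.,  67.]), 0.47), (array([488.,  33.,  66.]), 0.44)]
[-6.72965806 -3.278013   -6.53793415]
```

The three rolls (365–455, 430–550) are in the box, but they stand leaning on the lip. I'll tip a little further so they come clear.

Request:
send_rows([
  {"travel": [0, -0.32, -0.24], "spin": 0, "fingers": -1},
  {"travel": [0, -0.33, -0.22], "spin": 0, "fingers": -1},
  {"travel": [0, -0.34, -0.2], "spin": 0, "fingers": -1},
  {"travel": [0, -0.34, -0.18], "spin": 0, "fingers": -1},
  {"travel": [0, 0, 0], "spin": 0, "fingers": -1},
  {"travel": [0, 0, 0], "spin": 0, "fingers": -1},
  {"travel": [0, 0, 0], "spin": 0, "fingers": -1},
])

```text
t: 16.73
ee_pos: [477.2, 176.9, 254.9]
orientation: [-0.001, -0.01, 1.0, 0.001]
wrist_force: [-13.7, 8.1, 10.3]
width: 9.7
gripper_force: 59.6
```

```bash
python3 - <<'E'
from h import *
import cv2
a=cams.camera("scene"); 
c=cv2.resize(a[90:240,200:350,::-1],None,fx=4,fy=4,interpolation=cv2.INTER_CUBIC); cv2.imwrite("pics/s9.png",c)
b=cv2.imread("pics/s8.png"); d=cv2.absdiff(b,c).max(2); print("moved px in box", (d[480:580,360:560]>60).sum())
for k in ["roll_0","coin_box"]: print([(np.round(d["centre"]),round(d["p"],2)) for d in cams.search_frame("scene",k)])
t=cams.camera("top");print([(np.round(d["centre"]),round(d["p"],2)) for d in cams.search_frame("top","roll_0")])
E
```

```text
moved px in box 29
[(array([481.,  28.,  54.]), 0.68), (array([508.,  29.,  60.]), 0.66)]
[(array([467., -35.,  43.]), 0.86)]
[(array([451.,  40.,  65.]), 0.71), (array([513.,  39.,  65.]), 0.68), (array([488.,  33.,  68.]), 0.63)]
```

Request:
send_rows([
  {"travel": [0, 0.34, 0.18], "spin": 0, "fingers": -1},
  {"travel": [0, 0.34, 0.2], "spin": 0, "fingers": -1},
  {"travel": [0, 0.33, 0.22], "spin": 0, "fingers": -1},
  {"travel": [0, 0.32, 0.24], "spin": 0, "fingers": -1},
  {"travel": [0, 0.15, 0.13], "spin": 0, "fingers": -1},
  {"travel": [0, 0.14, 0.14], "spin": 0, "fingers": -1},
  {"travel": [0, 0.13, 0.14], "spin": 0, "fingers": -1},
  {"travel": [0, 0.13, 0.15], "spin": 0, "fingers": -1},
  {"travel": [0, 0.11, 0.16], "spin": 0, "fingers": -1},
  {"travel": [0, 0.1, 0.16], "spin": 0, "fingers": -1},
])

```text
t: 17.82
ee_pos: [477.3, 230.6, 212.6]
orientation: [0.001, -0.01, 1.0, 0.002]
wrist_force: [-17.9, 21.5, 19.0]
width: 9.7
gripper_force: 61.7
```

Request:
send_rows([
  {"travel": [0, 0.14, 0.15], "spin": 0, "fingers": -1},
  {"travel": [0, 0.13, 0.15], "spin": 0, "fingers": -1},
  {"travel": [0, 0.13, 0.15], "spin": 0, "fingers": -1},
  {"travel": [0, 0.12, 0.16], "spin": 0, "fingers": -1},
  {"travel": [0, 0.12, 0.16], "spin": 0, "fingers": -1},
  {"travel": [0, 0.12, 0.16], "spin": 0, "fingers": -1},
  {"travel": [0, 0.11, 0.16], "spin": 0, "fingers": -1},
  {"travel": [0, 0.11, 0.17], "spin": 0, "fingers": -1},
  {"travel": [0, 0, 0], "spin": 0, "fingers": -1},
  {"travel": [0, 0, 0], "spin": 0, "fingers": -1},
])

```text
t: 18.65
ee_pos: [476.9, 254.0, 180.2]
orientation: [0.0, -0.01, 1.0, 0.001]
wrist_force: [-6.9, 8.6, 3.9]
width: 10.0
gripper_force: 61.8
```

```bash
python3 - <<'E'
from h import *
import cv2
a=cams.camera("scene"); 
c=cv2.resize(a[90:240,200:350,::-1],None,fx=4,fy=4,interpolation=cv2.INTER_CUBIC); cv2.imwrite("pics/s10.png",c)
b=cv2.imread("pics/s9.png"); d=cv2.absdiff(b,c).max(2); print("moved px in box", (d[480:580,360:560]>60).sum())
for k in ["roll_0","coin_box"]: print([(np.round(d["centre"]),round(d["p"],2)) for d in cams.search_frame("scene",k)])
t=cams.camera("top");print([(np.round(d["centre"]),round(d["p"],2)) for d in cams.search_frame("top","roll_0")])
E
```

```text
moved px in box 588
[(array([507.,  25.,  61.]), 0.78), (array([482.,  24.,  57.]), 0.63), (array([449.,  29.,  70.]), 0.56)]
[(array([462., -31.,  42.]), 0.85)]
[(array([488.,  27.,  65.]), 0.7), (array([513.,  33.,  76.]), 0.58), (array([450.,  33.,  69.]), 0.45)]
```

Request:
send_rows([
  {"travel": [0, 0.2, 0.34], "spin": 0, "fingers": -1},
  {"travel": [0, 0.19, 0.35], "spin": 0, "fingers": -1},
  {"travel": [0, 0.17, 0.36], "spin": 0, "fingers": -1},
  {"travel": [0, 0.15, 0.37], "spin": 0, "fingers": -1},
  {"travel": [0, 0.13, 0.38], "spin": 0, "fingers": -1},
  {"travel": [0, 0, 0], "spin": 0, "fingers": -1},
  {"travel": [0, 0, 0], "spin": 0, "fingers": -1},
])

```text
t: 19.48
ee_pos: [476.8, 274.5, 133.9]
orientation: [0.0, -0.01, 1.0, 0.0]
wrist_force: [-3.5, 4.6, 2.0]
width: 9.7
gripper_force: 61.4
```

Request:
send_rows([
  {"travel": [0, 0.11, 0.38], "spin": 0, "fingers": -1},
  {"travel": [0, 0.09, 0.39], "spin": 0, "fingers": -1},
  {"travel": [0, 0.07, 0.3], "spin": 0, "fingers": -1},
  {"travel": [0, 0.05, 0.25], "spin": 0, "fingers": -1},
  {"travel": [0, 0.02, 0.2], "spin": 0, "fingers": -1},
  {"travel": [0, 0.01, 0.2], "spin": 0, "fingers": -1},
  {"travel": [0, 0, 0.2], "spin": 0, "fingers": -1},
  {"travel": [0, 0, 0], "spin": 0, "fingers": -1},
])

```text
t: 20.15
ee_pos: [477.9, 282.6, 86.0]
orientation: [0.001, -0.01, 1.0, 0.0]
wrist_force: [6.1, -6.2, -2.1]
width: 9.9
gripper_force: 66.0
```

```bash
python3 - <<'E'
from h import *
import cv2
a=cams.camera("scene"); 
c=cv2.resize(a[90:240,200:350,::-1],None,fx=4,fy=4,interpolation=cv2.INTER_CUBIC); cv2.imwrite("pics/s11.png",c)
for k in ["roll_0","coin_box"]: print([(np.round(d["centre"]),round(d["p"],2)) for d in cams.search_frame("scene",k)])
t=cams.camera("top");print([(np.round(d["centre"]),round(d["p"],2)) for d in cams.search_frame("top","roll_0")])
print(robot.get_state()["ee_pos"],robot.get_state()["wrist_force"])
E
```

```text
[(array([501.,  48.,  25.]), 0.74), (array([530.,  50.,  27.]), 0.72), (array([453.,  59.,  31.]), 0.58), (array([482., 150.,  94.]), 0.47)]
[(array([476., -17.,  37.]), 0.69)]
[(array([513.,  35.,  30.]), 0.56), (array([539.,  40.,  28.]), 0.56), (array([ 347., -347.,   28.]), 0.21)]
[477.90219856 282.54244215  86.0163084 ] [ 6.42049227 -5.81772191 -0.99349758]
```

View pics/s11.png

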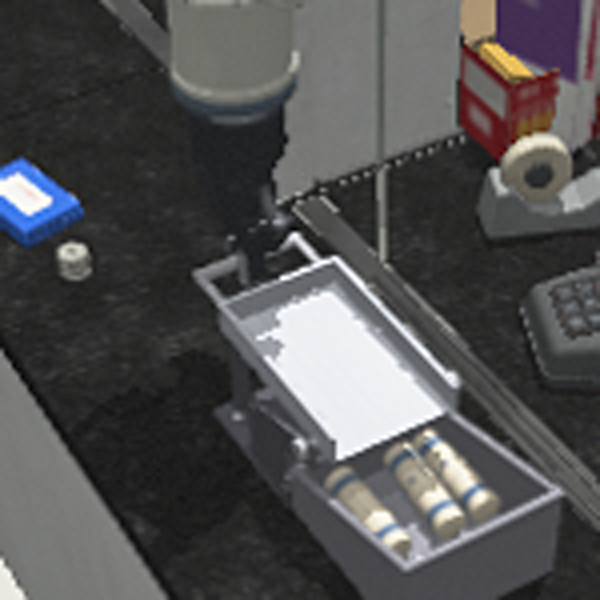

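The tray is down and all three rolls lie on the box floor (370,510), (425,490), (455,475). The box corner is still at (558,490), unmoved. I'll release and retreat upward.

Request:
send_rows([
  {"travel": [0, 0, 0], "spin": 0, "fingers": -0.8},
  {"travel": [0, 0, 0], "spin": 0, "fingers": -0.5},
  {"travel": [0, 0, 0], "spin": 0, "fingers": -0.2},
  {"travel": [0, 0, 0], "spin": 0, "fingers": -0.1},
  {"travel": [0, 0, 0], "spin": 0, "fingers": -0.1},
  {"travel": [0, 0, -0.3], "spin": 0, "fingers": -0.1},
  {"travel": [0, 0, -0.5], "spin": 0, "fingers": -0.1},
  {"travel": [0, 0, -0.8], "spin": 0, "fingers": -0.1},
  {"travel": [0, 0, -1], "spin": 0, "fingers": -0.1},
  {"travel": [0, 0, -1], "spin": 0, "fingers": -0.1},
])

```text
t: 21.23
ee_pos: [475.9, 282.7, 177.3]
orientation: [-0.0, -0.01, 1.0, -0.0]
wrist_force: [0.4, 0.5, -0.5]
width: 38.6
gripper_force: 0.0
```

Request:
send_rows([
  {"travel": [0, 0, -1], "spin": 0, "fingers": -0.1},
  {"travel": [0, 0, 0], "spin": 0, "fingers": -0.1},
  {"travel": [0, 0, 0], "spin": 0, "fingers": -0.1},
  {"travel": [0, 0, 0], "spin": 0, "fingers": -0.1},
  {"travel": [0, 0, 0], "spin": 0, "fingers": -0.1},
  {"travel": [0, 0, 0], "spin": 0, "fingers": -0.1},
])

```text
t: 21.73
ee_pos: [475.8, 282.6, 200.2]
orientation: [-0.001, -0.01, 1.0, -0.0]
wrist_force: [-0.5, -0.9, -0.0]
width: 38.2
gripper_force: 0.0
```

```bash
python3 - <<'E'
from h import *
import cv2
a=cams.camera("scene"); c=cv2.resize(a[90:240,200:350,::-1],None,fx=4,fy=4,interpolation=cv2.INTER_CUBIC)
for f,sl in (("s11",np.s_[380:600,200:600]),("s4",np.s_[260:420,200:270])):
    d=cv2.absdiff(cv2.imread(f"pics/{f}.png"),c).max(2); print(f,(d[sl]>60).sum())
for k in ["roll_0","coin_box","till_roll","stamp"]: print(k,[(np.round(d["centre"]),round(d["p"],2)) for d in cams.search_frame("scene",k)])
print(robot.get_state()["ee_pos"],robot.get_state()["wrist_force"])
E
```

```text
s11 0
s4 161
roll_0 [(array([453.,  60.,  30.]), 0.75), (array([501.,  51.,  24.]), 0.64), (array([530.,  48.,  30.]), 0.64)]
coin_box [(array([479., -17.,  37.]), 0.85)]
till_roll [(array([ 400., -368.,   55.]), 0.69), (array([482., 149.,  93.]), 0.16)]
stamp [(array([ 347., -356.,   34.]), 0.74), (array([531.,  47.,  30.]), 0.25)]
[476.2064225  282.71948228 200.68209754] [-0.32029532  0.0054669  -0.02434571]
```

```bash
python3 -c "
from bench import robot
print(robot.hand_in())"
```

```text
the job is handed in; nothing more can be done
None
```

I handed the job in at about 22 s without a verdict coming back: by the camera checks the box sits square against the front bar, about 10 mm off centre, all three rolls lie in it, the tray is down and released, and the till roll, hand stamp and coin stack appear not to have moved.

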